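# Tip the cooling block onto its tray deck and snug its filler plug

## Task

The tube-cooling block was left standing on end in the well of its tray so that its tube wells could drip dry. Push it over, high up, so that it tips across the step and lies flat on the rubber deck between the tray's side walls, tube wells and winged plug facing up; then turn the plug clockwise until it goes snug, just a little past where it first turns stiff, without forcing it further, and let go. Leave the beaker and the petri dish at the ends of the tray where they are.

Things in the scene. Friction and masses are not known exactly. Their poses are not given: they have to be found in the camera images.
- block: tube-cooling block, 140 x 92 x 88 mm, about 0.9 kg: grey plastic with one aluminium face (140 x 92) that has six round wells and a brass winged plug. Starts standing on a 92 x 88 end (too wide to grasp). Origin: middle of that foot end. z: along its length, up while it stands; -x: out of the well face, 44 mm off. Lying as wanted, -x is up and z along the tray's +x
- block_mid (a point): centre of the block, 70 mm from either end
- face_high (a point): point on the middle of the block's well face, 128 mm from the foot end, in the plain strip beyond the wells: the place to push, towards the block's +x
- plug_head (a point): middle of the plug's wing, a flat brass bar 46 x 9 x 26 mm; 27 mm outside the well face, 34 mm from the foot end, midway across. z: out of the block along the plug's axis; x: along the 46 mm; y: across the 9 mm. The bar spans 14 to 40 mm from the face; under it a hub 20 mm across and a collar 27 mm across, 5 mm tall
- plug (a joint): rad the plug has been driven on since it became tight: 0 while loose. Turned clockwise (seen from outside the block), it first runs loose 0.4 to 1.1 rad (differs each time) against 0.04 N m; then it takes 0.38 N m, plus 0.4 N m per rad, this value grows, and it stays where left. Snug: 0.06 to 0.8; beyond 0.9 overtightened
- tray: fixed white tray. Origin: underside, below the middle of the step; +x from well to deck. Well (x -106 to 0 mm): slippery floor at z 5 mm. The step at x = 0 rises 9 mm to the rubber deck (x to 146, z 14 mm). Side walls 102 mm apart inside and end wall rise to 25 mm, the well's lip to 12. The block starts in the well, well face to the lip; pushed to +x it slides up to 15 mm, then meets the step
- beaker_100: glass beaker 54 mm across, 68 mm tall, standing some 40 mm beyond the tray's deck end; origin: middle of its foot; leave it alone
- petri_dish: covered petri dish 96 mm across, 16 mm tall, lying some 30 mm before the tray's well end; origin: middle of its underside; leave it alone

How it is judged:
By the outcome, as a careful person would: the job done as asked, in the order asked, and still so for the second after the job is handed in, with the robot touching nothing.
It also fails if it takes over 45 s, if anything falls off the work surface, if the arm or the gripper's body presses on something with over 40 N, if the wrist force passes 120 N, or if a joint passes its speed limit or range.

## Robot

A 6-joint arm with a two-finger parallel gripper is mounted at the origin on a cart in front of the work surface, level with it; the furniture and walls round the work are solid. World frame = base frame: x ahead of the robot, y to its left, z up, the work surface at z = 0. Lengths are in m, angles in rad, forces in N, time in s.
With the tool pointing down it reaches from about 0.275 to 0.975 m from the base axis. Payload 8.4 kg.
Tool frame: the origin (TCP) lies between the finger pads; the fingertips stand 14 mm ahead of it and the grasp point (between the pads) lies 5 mm behind it (r.tip_extent is the distance from the TCP to the fingertips, in m); z points along the fingers, y is the line along which they close (so a half turn about z gives the same grasp; the last joint's range is limited). The gripper opens to 92 mm and grips with 3 to 60 N. Pads are 20 mm wide; open, the fingers measure 128 mm over their backs; the gripper's body (75 mm by 189 mm) begins 69 mm behind the grasp point.
Start: joints at [-1.148, 0.353, 1.633, -0, 1.155, -0.002], TCP at [0.258, -0.569, 0.229] pointing down, gripper open.
Joint ranges: [-2.63, 2.63], [-0.92, 2.1], [0.06, 2.66], [-1.3, 4.44], [0, 2.69], [-3.02, 3.02]. Speed limits (rad/s): [2.22, 2.22, 2.79, 3.14, 3.14, 3.14].

## Interface

Orientations are given as a unit quaternion [w, x, y, z].
In Python, from bench import telemetry, cams, job_done, r gives the robot as it stands.
- The arm moves only by the shell command python3 -m pendant 'ROWS' [FORCE]. ROWS is JSON, a list of rows, each a list of 3 entries, a list of its own where there are three numbers: the shift along the tool's x, y, z in m, then the turn, a rotation vector about the tool's x, y, z in degrees, then the gripper command: -1 is shut, 1 is fully open, values between are in proportion. A call has exactly 8 rows; each row shifts and turns the commanded pose from where the row before left it, along the tool's axes as they then stand; what a row does not reach is not made up. A row lasts 1/8 s, in which the tool goes at most 62.5 mm and 10.7 degrees, less where a joint would pass 70% of its speed; a pose out of reach is approached as far as the arm can. A call with a gripper value outside its range is refused whole. The fingers move at their own pace and stop on an object; FORCE is the grip in N (left out, the last holds). Time passes only in rows, so rows that do not move let the fingers close, or fill a call up. It gives the time, the measured TCP pose, the force, the opening and the grip force at its end, in the units of the state.
- telemetry.get_state(): the state, without advancing time (a new reading comes with each control period).
- cams.grab_frame(name): name is "scene" or "top" or "wrist"; returns (picture, depth): 480x640x3 uint8, red, green, blue; 480x640 float32, m along the optical axis (not along the pixel's ray), 0 where there is no reading.
- cams.camera_model(name): a dict with "K" (3x3 intrinsics, pixels), "dist" ([k1, k2, p1, p2, k3] as OpenCV has them; the pictures are not rectified), "position" and "rotation" of the camera in the world; the wrist camera has in their place "hand_eye" (4x4, takes a point from camera to tool coordinates, whose origin is the TCP and whose axes are the flange's). Camera axes: x right, y up, looking along -z (the intrinsics and any distortion apply to the point x, -y, -z); pixel columns grow to the right and rows downward; lengths in m; the calibration is good to about 2 mm. A picture is of the moment at which its call begins: read the wrist's pose just before it. camera_model takes no time and is no camera call.
- job_done(): hands the job in; it is judged then, once.
The state is a dict: "time_s": time; "joint_positions": joint angles; "joint_vel": joint speeds; "joint_torque": joint torques, N m; "tcp_pos": TCP position; "ee_rot": TCP orientation; "wrist_force": force on the tool from outside, world axes, zero at the start; "moment": the same for the moment, N m; "finger_gap": finger opening in m; "finger_force": force on a finger pad.
Only numpy, scipy, OpenCV 4.12 (cv2) and the standard library are available. Lean on these libraries where they do the work, as an engineer would, in place of code of your own. Each camera call takes 0.05 s, during which the arm holds its last target. There are 200 camera calls.

## Working session

There is one attempt and no reset: what is moved stays moved. The work goes in short steps, Python scripts to look and compute and a shell command to move; the robot and the scene stay as the last step left them, time stands still between calls to the robot, and variables do not carry over. Pictures are saved under pics/ and viewed, at most 10 in all, crops included, and the job is handed in when it is done.

```bash
mkdir -p pics; ls; python3 - <<'E'
from bench import telemetry,cams,r
import cv2,numpy as np
s=telemetry.get_state();print(s['tcp_pos'],s['ee_rot'],s['time_s'],s['finger_gap'])
for n in ['scene','top']:
    p,d=cams.grab_frame(n);cv2.imwrite(f'pics/{n}0.png',p[:,:,::-1]);np.save(f'pics/{n}0.npy',d)
    m=cams.camera_model(n);print(n,m)
E
```

```text
pics
[ 0.25735895 -0.5689902   0.22784696] [-7.14531097e-04  9.77524756e-01  2.10819388e-01 -1.61330369e-04] 0.0 0.09191242105185082
scene {'K': array([[554.85008662,   0.        , 320.39244083],
       [  0.        , 554.85008662, 230.77920027],
       [  0.        ,   0.        ,   1.        ]]), 'dist': array([0.00489741, 0.        , 0.        , 0.        , 0.        ]), 'position': array([-0.16017629,  0.51197733,  0.91737621]), 'rotation': array([-0.41293396, -0.1674205 ,  0.34851017,  0.82461905])}
top {'K': array([[567.95727924,   0.        , 325.67340992],
       [  0.        , 567.95727924, 241.85558812],
       [  0.        ,   0.        ,   1.        ]]), 'dist': array([-0.08666715,  0.        ,  0.        ,  0.        ,  0.        ]), 'position': array([ 3.35551323e-01, -8.67533693e-04,  1.31120694e+00]), 'rotation': array([ 0.71302916,  0.03802622, -0.05261504, -0.69812254])}
```

View pics/scene0.png

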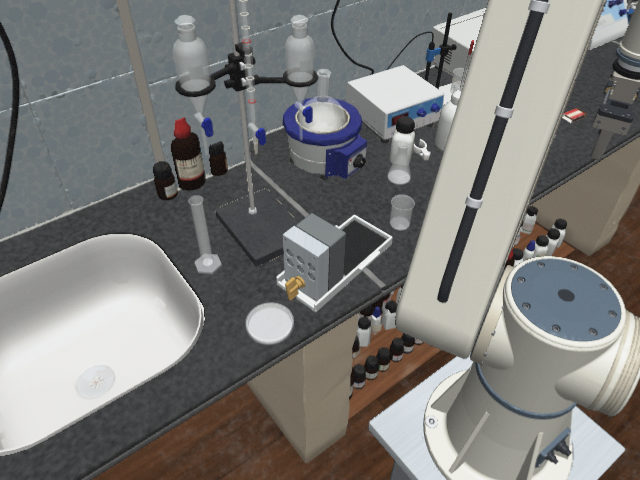

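View pics/top0.png

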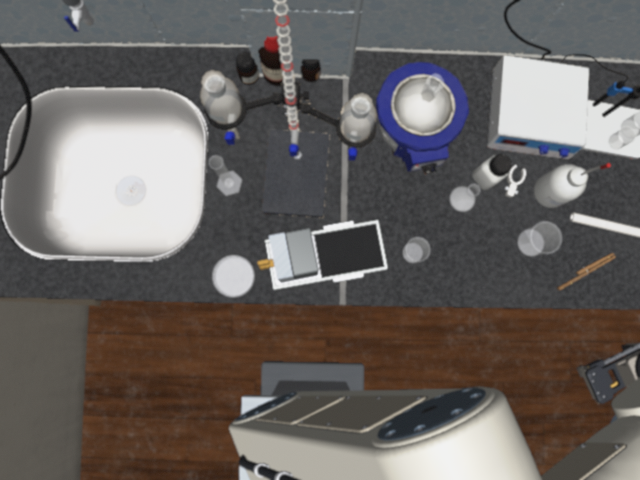

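```bash
cat > h.py <<'E'
import numpy as np,cv2
from bench import telemetry,cams,r
from scipy.spatial.transform import Rotation as R
def q2R(q): return R.from_quat([q[1],q[2],q[3],q[0]]).as_matrix()
def campose(n,s=None):
    m=cams.camera_model(n)
    if n!='wrist': return m['K'],m['dist'],np.array(m['position']),q2R(m['rotation'])
    T=np.eye(4);T[:3,:3]=q2R(s['ee_rot']);T[:3,3]=s['tcp_pos'];T=T@np.array(m['hand_eye'])
    return m['K'],m['dist'],T[:3,3],T[:3,:3]
def rays(cp,px):
    K,d,p,Rm=cp
    u=cv2.undistortPoints(np.array(px,float).reshape(-1,1,2),K,d).reshape(-1,2)
    return np.c_[u[:,0],-u[:,1],-np.ones(len(u))]@Rm.T
def plane(cp,px,z):
    v=rays(cp,px);return cp[2]+v*((z-cp[2][2])/v[:,2])[:,None]
def cloud(cp,d):
    vv,uu=np.nonzero(d>0);px=np.c_[uu,vv]
    v=rays(cp,px);return px,cp[2]+v*d[vv,uu][:,None]
def rect(P):
    c,s,a=cv2.minAreaRect((P[:,:2]*1000).astype(np.float32));b=cv2.boxPoints((c,s,a));return np.round(c,1),np.round(s,1),a,np.round(b,1).tolist()
E
python3 - <<'E'
from h import *
cp=campose('top');d=np.load('pics/top0.npy');im=cv2.imread('pics/top0.png')
px,P=cloud(cp,d)
box=(px[:,0]>255)&(px[:,0]<395)&(px[:,1]>215)&(px[:,1]<295)
m=box&(P[:,2]>.135)&(P[:,2]<.16)
print('blocktop z',np.median(P[m,2]),m.sum(),rect(P[m]))
# rectangle by mask of top face in pixels
mk=np.zeros(d.shape,np.uint8);mk[px[m,1],px[m,0]]=255
mk=cv2.morphologyEx(mk,cv2.MORPH_OPEN,np.ones((3,3)))
c=max(cv2.findContours(mk,0,1)[0],key=cv2.contourArea)
print('px',cv2.boxPoints(cv2.minAreaRect(c)).tolist()); print(rect(plane(cp,c.reshape(-1,2),.145)))
w=(im.min(2)>200);w[:215]=0;w[295:]=0;w[:,:262]=0;w[:,390:]=0
c=np.argwhere(w)[:,::-1];print('tray px',cv2.boxPoints(cv2.minAreaRect(c.astype(np.float32))).tolist());print(rect(plane(cp,c,.025)))
hsv=cv2.cvtColor(im,cv2.COLOR_BGR2HSV)
dk=(im.max(2)<45).astype(np.uint8);dk[:225]=0;dk[280:]=0;dk[:,:300]=0;dk[:,382:]=0
dk=cv2.morphologyEx(dk,cv2.MORPH_OPEN,np.ones((5,5)))
c=np.argwhere(dk)[:,::-1];print('deck',rect(plane(cp,c,.014)))
pl=cv2.inRange(hsv,(8,100,90),(28,255,255));pl[:250]=0;pl[280:]=0;pl[:,:250]=0;pl[:,285:]=0
c=np.argwhere(pl)[:,::-1];print('plug px',c.mean(0),plane(cp,[c.mean(0)],.052))
print('beaker',plane(cp,[[416,249]],.04),'dish',plane(cp,[[233,276]],.016))
v=cv2.resize(im[200:310,220:440],None,fx=3.6,fy=3.6,interpolation=2);cv2.imwrite('pics/crop.png',v)
print(r.tip_extent)
E
```

```text
blocktop z 0.14589630415744836 1889 (array([462.3,  43.3]), array([92.6, 87.8]), 12.449151992797852, [[407.6000061035156, 76.19999694824219], [426.5, -9.5], [516.9000244140625, 10.399999618530273], [498.0, 96.19999694824219]])
px [[267.8461608886719, 235.2307891845703], [309.5769348144531, 226.8846435546875], [318.3077087402344, 270.53851318359375], [276.5769348144531, 278.8846435546875]]
(array([461.9,  43.3]), array([92.4, 87.7]), 12.515037536621094, [[407.29998779296875, 76.0], [426.29998779296875, -9.5], [516.5999755859375, 10.5], [497.6000061035156, 96.0999984741211]])
tray px [[263.81890869140625, 237.03396606445312], [376.966064453125, 215.8188934326172], [387.437744140625, 271.66796875], [274.29058837890625, 292.883056640625]]
(array([473.7, -26.7]), array([130.4, 261.5]), 11.70692253112793, [[383.3999938964844, 88.0999984741211], [436.3999938964844, -168.0], [564.0999755859375, -141.60000610351562], [511.0, 114.5]])Traceback (most recent call last):
  File "<stdin>", line 17, in <module>
  File "h.py", line 15, in plane
    v=rays(cp,px);return cp[2]+v*((z-cp[2][2])/v[:,2])[:,None]
  File "h.py", line 12, in rays
    u=cv2.undistortPoints(np.array(px,float).reshape(-1,1,2),K,d).reshape(-1,2)
      ~~~~~~~~~~~~~~~~~~~^^^^^^^^^^^^^^^^^^^^^^^^^^^^^^^^^^^^^^^^
cv2.error: OpenCV(4.12.0) /io/opencv/modules/calib3d/src/undistort.dispatch.cpp:347: error: (-215:Assertion failed) CV_IS_MAT(_src) && CV_IS_MAT(_dst) && (_src->rows == 1 || _src->cols == 1) && (_dst->rows == 1 || _dst->cols == 1) && _src->cols + _src->rows - 1 == _dst->rows + _dst->cols - 1 && (CV_MAT_TYPE(_src->type) == CV_32FC2 || CV_MAT_TYPE(_src->type) == CV_64FC2) && (CV_MAT_TYPE(_dst->type) == CV_32FC2 || CV_MAT_TYPE(_dst->type) == CV_64FC2) in function 'cvUndistortPointsInternal'
```

```bash
python3 - <<'E'
from h import *
cp=campose('top');d=np.load('pics/top0.npy');im=cv2.imread('pics/top0.png')
px,P=cloud(cp,d)
hsv=cv2.cvtColor(im,cv2.COLOR_BGR2HSV)
pl=cv2.inRange(hsv,(8,100,90),(28,255,255));pl[:250]=0;pl[280:]=0;pl[:,:250]=0;pl[:,285:]=0
c=np.argwhere(pl)[:,::-1];print('plug px',c.mean(0),plane(cp,[c.mean(0)],.052))
print('beaker',plane(cp,[[416,249]],.04),'dish',plane(cp,[[233,276]],.016),'trayend',plane(cp,[[381,223],[386,269]],.025),'traywell',plane(cp,[[273,288],[266,238]],.012))
# height map max, 40mm cells
for xx in np.arange(.36,.80,.04):
    print('%.2f'%xx,[int(1000*max(P[(abs(P[:,0]-xx)<.02)&(abs(P[:,1]-y)<.02),2],default=0)) for y in np.arange(.32,-.3,-.04)])
v=cv2.resize(im[200:310,220:440],None,fx=3.6,fy=3.6,interpolation=2);cv2.imwrite('pics/crop.png',v)
s=telemetry.get_state();R0=q2R(s['ee_rot']);print(R0.round(2),r.tip_extent)
E
```

```text
plug px [264.6031746  263.62698413] [[0.44642987 0.10945089 0.052     ]]
beaker [[ 0.48810298 -0.23057879  0.04      ]] dish [[0.41967148 0.18374959 0.016     ]] trayend [[ 0.54835126 -0.15224982  0.025     ]
 [ 0.44251684 -0.16446431  0.025     ]] traywell [[0.39459569 0.09200451 0.012     ]
 [0.50928802 0.11170069 0.012     ]]
0.36 [7, 8, 6, 22, 20, 7, 6, 6, 8, 8, 7, 7, 9, 9, 7, 6]
0.40 [7, 7, 20, 24, 24, 18, 149, 150, 32, 31, 31, 7, 8, 8, 8, 9]
0.44 [8, 7, 22, 22, 23, 67, 151, 152, 153, 32, 32, 33, 31, 7, 73, 10]
0.48 [8, 8, 8, 21, 25, 18, 152, 152, 151, 21, 22, 23, 31, 73, 74, 8]
0.52 [5, 11, 7, 9, 9, 27, 152, 150, 150, 32, 31, 23, 31, 70, 74, 7]
0.56 [-187, 6, 7, 9, 8, 33, 32, 34, 35, 30, 32, 30, 32, 9, 9, 8]
0.60 [-186, 7, 7, 16, 8, 34, 34, 34, 38, 29, 11, 8, 7, 8, 8, 8]
0.64 [-184, 9, 12, 418, 535, 530, 34, 754, 36, 486, 485, 369, 7, 8, 72, 9]
0.68 [-184, 5, 6, 482, 536, 533, 424, 763, 415, 485, 486, 368, 9, 138, 139, 136]
0.72 [-184, 6, 9, 8, 9, 33, 424, 428, 415, 32, 8, 10, 142, 146, 163, 141]
0.76 [-177, 6, 7, 5, 8, 33, 35, 31, 32, 31, 7, 140, 162, 242, 263, 181]
0.80 [-2, 6, 7, 1, 8, 10, 8, 9, 6, 7, 0, 140, 164, 265, 264, 180]
[[ 0.91  0.41 -0.  ]
 [ 0.41 -0.91  0.  ]
 [-0.   -0.   -1.  ]] 0.014
```

View pics/crop.png

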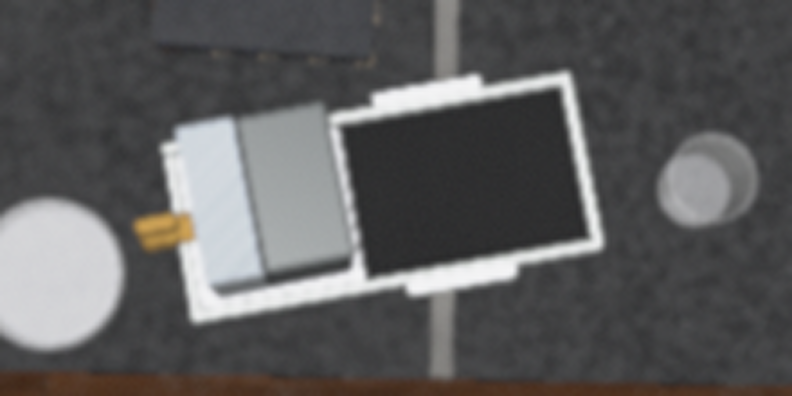

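```bash
python3 -m pendant '[[[0,0,-0.015],[0,0,6],-1],[[0,0,-0.015],[0,0,6],-1],[[0.027,-0.054,0],[0,0,0],-1],[[0.027,-0.054,0],[0,0,0],-1],[[0.027,-0.054,0],[0,0,0],-1],[[0.027,-0.054,0],[0,0,0],-1],[[0.027,-0.054,0],[0,0,0],-1],[[0.027,-0.054,0],[0,0,0],-1]]' 20
python3 -c "
from h import *
s=telemetry.get_state();Rm=q2R(s['ee_rot']);print(Rm.round(3),s['joint_positions'],s['time_s']);print(Rm.T@(np.array([.442,.133,.141])-s['tcp_pos']))"
```

```text
time_s: 1.1
tcp_pos: [0.3465, -0.2165, 0.2585]
ee_rot: [-0.0, 0.994, 0.107, 0.0]
wrist_force: [0.7, 0.3, 0.0]
finger_gap: 0.0139
finger_force: 0.0
[[ 0.977  0.213  0.   ]
 [ 0.213 -0.977  0.   ]
 [ 0.    -0.    -1.   ]] [-5.62137993e-01 -3.02063386e-02  2.02795798e+00  1.54954811e-04
  1.14369930e+00  7.93886135e-01] 1.1
[ 0.16769965 -0.32110589  0.11753798]
```

```bash
python3 -m pendant '[[[0.028,-0.054,0],[0,0,0],-1],[[0.028,-0.054,0],[0,0,0],-1],[[0.028,-0.054,0],[0,0,0],-1],[[0.028,-0.053,0],[0,0,0],-1],[[0.028,-0.053,0],[0,0,0],-1],[[0.028,-0.053,0],[0,0,0],-1],[[0,0,0.055],[0,0,0],-1],[[0,0,0.040],[0,0,0],-1]]' 
python3 - <<'E'
from h import *
s=telemetry.get_state();Rm=q2R(s['ee_rot']);print(s['joint_positions'],s['time_s']);print(Rm.T@(np.array([.442,.133,.141])-s['tcp_pos']))
p,d=cams.grab_frame('scene');cv2.imwrite('pics/s1.png',cv2.resize(p[180:380,200:460,::-1],None,fx=3,fy=3,interpolation=2))
p,d=cams.grab_frame('wrist');cv2.imwrite('pics/w1.png',p[:,:,::-1])
E
```

```text
time_s: 2.1
tcp_pos: [0.4414, 0.132, 0.1618]
ee_rot: [0.0, 0.994, 0.109, -0.0]
wrist_force: [-0.8, -0.2, -0.6]
finger_gap: 0.0004
finger_force: 0.0
[ 2.87408450e-01  1.81820146e-01  2.03836563e+00 -4.53486115e-05
  9.22183006e-01  1.64060938e+00] 2.1
[ 0.00076439 -0.00082027  0.02084116]
```

View pics/s1.png

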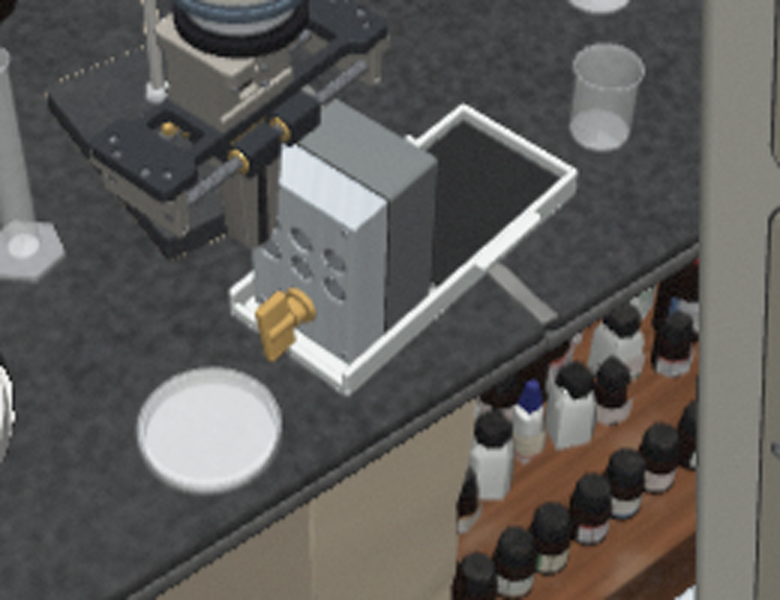

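```bash
python3 -m pendant '[[[0,0,0.012],[0,0,0],-1],[[0,0,0.009],[0,0,0],-1],[[0,0.012,0],[0,0,0],-1],[[0,0.010,0],[0,0,0],-1],[[0,0.006,0],[0,0,0],-1],[[0,0.006,0],[0,0,0],-1],[[0,0.006,0],[0,0,0],-1],[[0,0.006,0],[0,0,0],-1]]' 
python3 -m pendant '[[[0,0.006,0],[0,0,0],-1],[[0,0.006,0],[0,0,0],-1],[[0,0.006,0],[0,0,0],-1],[[0,0.006,0],[0,0,0],-1],[[0,0.006,0],[0,0,0],-1],[[0,0.006,0],[0,0,0],-1],[[0,0.006,0],[0,0,0],-1],[[0,0.006,0],[0,0,0],-1]]' 
python3 - <<'E'
from h import *
p,d=cams.grab_frame('scene');cv2.imwrite('pics/s2.png',cv2.resize(p[180:380,200:460,::-1],None,fx=3,fy=3,interpolation=2))
E
```

```text
time_s: 3.2
tcp_pos: [0.4528, 0.0867, 0.1433]
ee_rot: [-0.001, 0.994, 0.107, 0.001]
wrist_force: [-1.2, 7.3, 4.7]
finger_gap: 0.0005
finger_force: 3.3
time_s: 4.2
tcp_pos: [0.463, 0.0394, 0.1433]
ee_rot: [-0.0, 0.994, 0.108, 0.001]
wrist_force: [0.3, 2.7, 5.9]
finger_gap: 0.0005
finger_force: 2.5
```

View pics/s2.png

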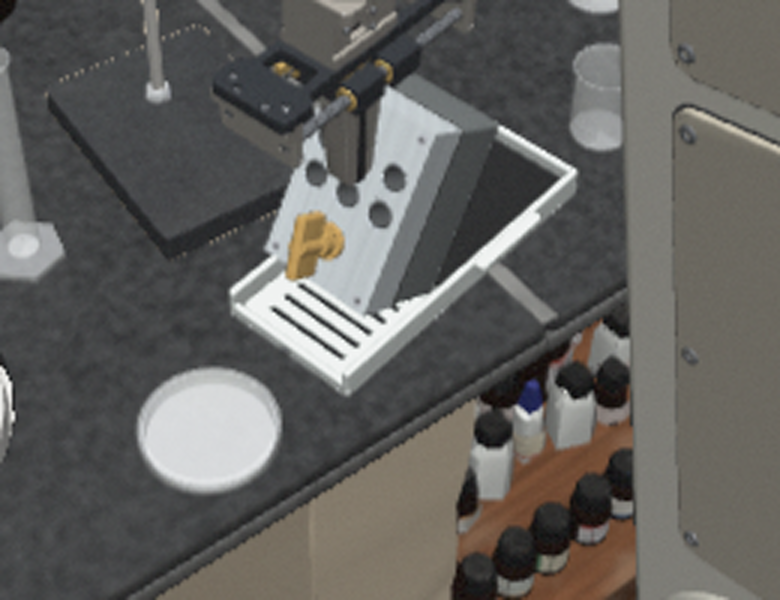

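```bash
python3 -m pendant '[[[0,0.005,0],[0,0,0],-1],[[0,0.005,0],[0,0,0],-1],[[0,0.005,0],[0,0,0],-1],[[0,0.005,0],[0,0,0],-1],[[0,0.005,0],[0,0,0],-1],[[0,0.005,0],[0,0,0],-1],[[0,0.005,0],[0,0,0],-1],[[0,0.003,0],[0,0,0],-1]]' 
python3 - <<'E'
from h import *
p,d=cams.grab_frame('scene');cv2.imwrite('pics/s3.png',cv2.resize(p[180:380,200:460,::-1],None,fx=3,fy=3,interpolation=2))
E
```

```text
time_s: 5.25
tcp_pos: [0.4705, 0.0019, 0.1427]
ee_rot: [0.0, 0.994, 0.107, 0.0]
wrist_force: [0.4, -0.9, 1.4]
finger_gap: 0.0004
finger_force: 1.0
```

View pics/s3.png

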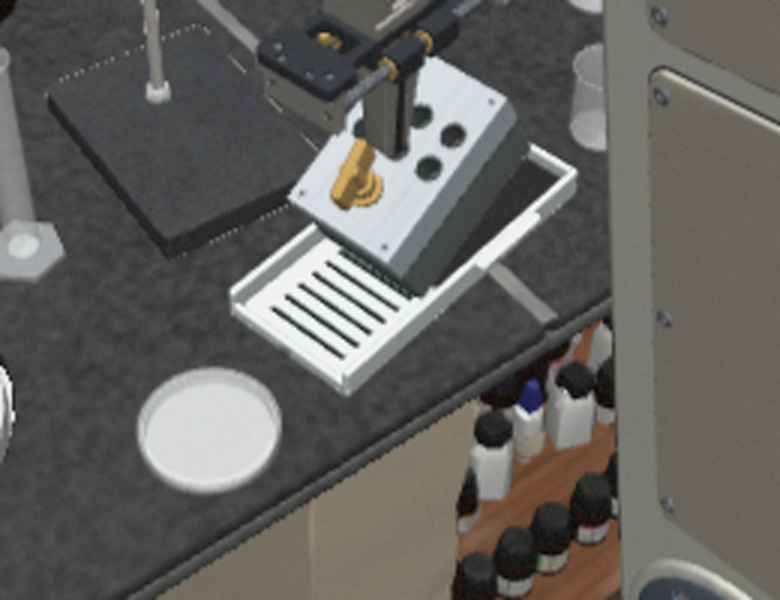

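```bash
python3 -m pendant '[[[0,0,-0.02],[0,0,0],-1],[[0,0,-0.05],[0,0,0],-1],[[0,0,-0.05],[0,0,0],-1],[[0,0,-0.05],[0,0,0],1],[[0,0,-0.03],[0,0,0],1],[[0,0,0],[0,0,0],1],[[0,0,0],[0,0,0],1],[[0,0,0],[0,0,0],1]]' 
python3 - <<'E'
from h import *
s=telemetry.get_state();print(s['joint_positions'],s['tcp_pos'])
p,d=cams.grab_frame('wrist');s2=campose('wrist',s)
px,P=cloud(s2,d);im=p[:,:,::-1].copy()
cv2.imwrite('pics/w4.png',im)
print('block',rect(P[(P[:,2]>.09)&(P[:,2]<.115)&(P[:,0]>.38)&(P[:,0]<.57)&(abs(P[:,1]-.0)<.15)]))
m=(P[:,2]>.122)&(P[:,2]<.15)&(abs(P[:,1])<.12)&(abs(P[:,0]-.46)<.08);print('plug',m.sum(),rect(P[m]),np.median(P[m,2]))
p,d=cams.grab_frame('top');cp=campose('top');px,P=cloud(cp,d)
print('blocktop',rect(P[(P[:,2]>.093)&(P[:,2]<.115)&(P[:,0]>.38)&(P[:,0]<.57)&(abs(P[:,1]-.0)<.15)]))
E
```

```text
time_s: 6.3
tcp_pos: [0.4696, 0.0023, 0.341]
ee_rot: [-0.0, 0.994, 0.107, -0.001]
wrist_force: [0.2, 0.3, 0.1]
finger_gap: 0.0485
finger_force: 0.0
[1.56574128e-03 8.37979973e-03 1.80524651e+00 1.22156936e-04
 1.33060747e+00 1.35696933e+00] [0.46957685 0.00227622 0.34104487]
block (array([483.4, -54.5]), array([ 92.4, 140.8]), 11.354519844055176, [[424.20001220703125, 5.400000095367432], [451.8999938964844, -132.6999969482422], [542.5, -114.5], [514.7999877929688, 23.600000381469727]])
plug 735 (array([476.5, -18.8]), array([13.6, 45.4]), 16.634790420532227, [[463.5, 1.0], [476.5, -42.5], [489.5, -38.599998474121094], [476.5, 4.900000095367432]]) 0.14070640898549613
blocktop (array([465.2, -59.5]), array([ 55.3, 140.1]), 11.312156677246094, [[424.29998779296875, 3.799999952316284], [451.79998779296875, -133.60000610351562], [506.0, -122.80000305175781], [478.5, 14.600000381469727]])
```

View pics/w4.png

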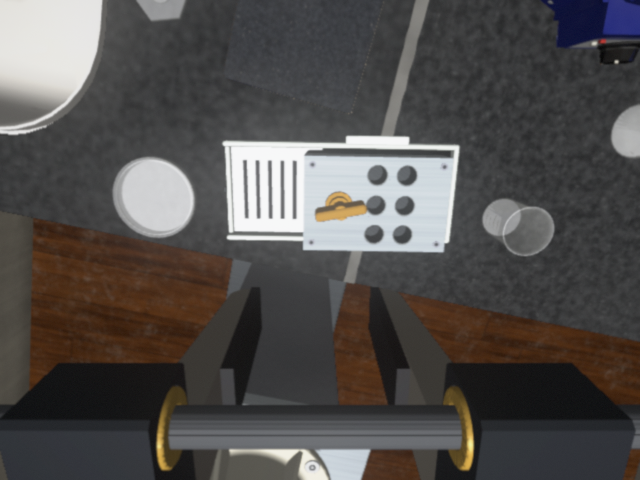

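```bash
python3 -m pendant '[[[0.002,0.022,0],[0,0,-10.5],1],[[0,0,0],[0,0,-10.5],1],[[0,0,0],[0,0,-10.5],1],[[0,0,0],[0,0,-10.5],1],[[0,0,0],[0,0,-10.5],1],[[0,0,0],[0,0,-10.5],1],[[0,0,0],[0,0,-10.5],1],[[0,0,0.05],[0,0,-10.5],1]]' 
python3 -m pendant '[[[0,0,0.03],[0,0,-10],1],[[0,0,0],[0,0,0],1],[[0,0,0],[0,0,0],1],[[0,0,0],[0,0,0],1],[[0,0,0],[0,0,0],1],[[0,0,0],[0,0,0],1],[[0,0,0],[0,0,0],1],[[0,0,0],[0,0,0],1]]' 
cat > plug.py <<'E'
from h import *
s=telemetry.get_state()
p,d=cams.grab_frame('wrist');cp=campose('wrist',s);px,P=cloud(cp,d)
m=(P[:,2]>.136)&(P[:,2]<.15)&(abs(P[:,1]+.02)<.06)&(abs(P[:,0]-.476)<.06)
Q=P[m];c=np.array(rect(Q)[0])/1000;_,_,v=np.linalg.svd(Q[:,:2]-Q[:,:2].mean(0),full_matrices=False)
print('top',m.sum(),rect(Q),np.median(Q[:,2]),'PCA angle',np.degrees(np.arctan2(v[0,1],v[0,0])))
Rm=q2R(s['ee_rot']);print('tooly angle',np.degrees(np.arctan2(Rm[1,1],Rm[0,1])),s['joint_positions'][5],s['tcp_pos'])
print('shift tool',Rm.T@(np.array([c[0],c[1],.133])-s['tcp_pos']))
E
python3 plug.py
```

```text
time_s: 7.4
tcp_pos: [0.4793, -0.0189, 0.2944]
ee_rot: [0.002, 0.665, 0.747, 0.002]
wrist_force: [0.6, 0.4, -1.7]
finger_gap: 0.0915
finger_force: 0.0
time_s: 8.4
tcp_pos: [0.477, -0.0189, 0.2626]
ee_rot: [0.0, 0.6, 0.8, 0.0]
wrist_force: [0.1, 0.2, 0.3]
finger_gap: 0.0919
finger_force: 0.0
top 875 (array([475.9, -18.5]), array([13.4, 45.3]), 15.69271469116211, [[463.29998779296875, 1.399999976158142], [475.6000061035156, -42.099998474121094], [488.5, -38.5], [476.20001220703125, 5.099999904632568]]) 0.14139451546003434 PCA angle -67.53011280777594
tooly angle 16.32916723300418 -0.3276661298401892 [ 0.47697807 -0.01886401  0.26263427]
shift tool [ 0.00065428 -0.00093687  0.12963423]
```

```bash
python3 -m pendant '[[[0,-0.001,0.03],[0,0,-4.5],1],[[0,0,0.04],[0,0,0],1],[[0,0,0.03],[0,0,0],1],[[0,0,0.02],[0,0,0],1],[[0,0,0.0095],[0,0,0],1],[[0,0,0],[0,0,0],-0.2],[[0,0,0],[0,0,0],-0.5],[[0,0,0],[0,0,0],-0.6]]' 20
python3 -m pendant '[[[0,0,0],[0,0,0],-0.75],[[0,0,0],[0,0,0],-0.85],[[0,0,0],[0,0,0],-1],[[0,0,0],[0,0,0],-1],[[0,0,0],[0,0,0],-1],[[0,0,0],[0,0,0],-1],[[0,0,0],[0,0,0],-1],[[0,0,0],[0,0,0],-1]]' 20
python3 -c "
from bench import telemetry
s=telemetry.get_state();print(s['moment'],s['joint_positions'][5])"
```

```text
time_s: 9.45
tcp_pos: [0.4766, -0.0192, 0.1339]
ee_rot: [0.001, 0.568, 0.823, 0.0]
wrist_force: [-0.5, 1.1, 0.3]
finger_gap: 0.0641
finger_force: 0.0
time_s: 10.45
tcp_pos: [0.4762, -0.0191, 0.1331]
ee_rot: [0.0, 0.568, 0.823, 0.0]
wrist_force: [1.0, 0.3, -1.6]
finger_gap: 0.0128
finger_force: 20.0
[ 0.20735293 -0.3783156  -0.00798429] -0.40702311931938084
```

```bash
python3 -m pendant '[[[0,0,0],[0,0,0],-1],[[0,0,0],[0,0,0],-1],[[0,0,0],[0,0,0],-1],[[0,0,0],[0,0,0],-1],[[0,0,0],[0,0,0],-1],[[0,0,0],[0,0,0],-1],[[0,0,0],[0,0,0],-1],[[0,0,0],[0,0,0],-1]]' 55
python3 - <<'E'
from h import *
s=telemetry.get_state();print(s['moment'],s['joint_positions'][5])
p,d=cams.grab_frame('wrist');cv2.imwrite('pics/w5.png',p[:,:,::-1])
E
```

```text
time_s: 11.45
tcp_pos: [0.4762, -0.0191, 0.1332]
ee_rot: [0.0, 0.568, 0.823, 0.0]
wrist_force: [3.6, 1.7, -0.5]
finger_gap: 0.0125
finger_force: 55.0
[ 0.29194225 -0.71684097  0.01832955] -0.4070225063260012
```

View pics/w5.png

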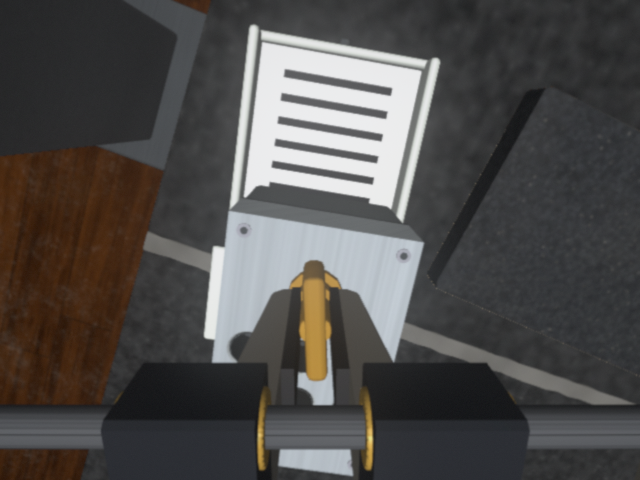

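```bash
M='import sys
from bench import telemetry
s=telemetry.get_state();print("MOM",s["moment"],s["joint_positions"][5])'
python3 -m pendant '[[[0,0,0],[0,0,3],-1],[[0,0,0],[0,0,3],-1],[[0,0,0],[0,0,3],-1],[[0,0,0],[0,0,3],-1],[[0,0,0],[0,0,3],-1],[[0,0,0],[0,0,3],-1],[[0,0,0],[0,0,3],-1],[[0,0,0],[0,0,0],-1]]'; python3 -c "$M"
```

```text
time_s: 12.5
tcp_pos: [0.476, -0.0191, 0.1331]
ee_rot: [-0.0, 0.708, 0.706, 0.0]
wrist_force: [2.3, 2.1, -1.6]
finger_gap: 0.0122
finger_force: 55.0
MOM [ 0.25839185 -0.62170805 -0.0062358 ] -0.04087871343183965
```

```bash
M='import sys
from bench import telemetry
s=telemetry.get_state();print("MOM",s["moment"],s["joint_positions"][5])'
python3 -m pendant '[[[0,0,0],[0,0,2],-1],[[0,0,0],[0,0,2],-1],[[0,0,0],[0,0,2],-1],[[0,0,0],[0,0,2],-1],[[0,0,0],[0,0,2],-1],[[0,0,0],[0,0,2],-1],[[0,0,0],[0,0,2],-1],[[0,0,0],[0,0,1],-1]]'; python3 -c "$M"
```

```text
time_s: 13.5
tcp_pos: [0.4761, -0.0191, 0.1331]
ee_rot: [0.0, 0.795, 0.607, 0.0]
wrist_force: [3.2, 2.6, -0.3]
finger_gap: 0.0124
finger_force: 55.0
MOM [ 0.30980339 -0.68941511  0.00780318] 0.2227648174782917
```

```bash
M='import sys
from bench import telemetry
s=telemetry.get_state();print("MOM",s["moment"],s["joint_positions"][5])'
python3 -m pendant '[[[0,0,0],[0,0,2],-1],[[0,0,0],[0,0,2],-1],[[0,0,0],[0,0,2],-1],[[0,0,0],[0,0,2],-1],[[0,0,0],[0,0,2],-1],[[0,0,0],[0,0,2],-1],[[0,0,0],[0,0,1],-1],[[0,0,0],[0,0,1],-1]]'; python3 -c "$M"
```

```text
time_s: 14.5
tcp_pos: [0.476, -0.0194, 0.1331]
ee_rot: [0.0, 0.863, 0.506, -0.0]
wrist_force: [2.1, -4.0, -0.2]
finger_gap: 0.0123
finger_force: 55.0
MOM [-0.77937311 -0.42792125  0.40317085] 0.466557530859053
```

```bash
cat > m.py <<'E'
from h import *
z=[]
for i in range(4):
    s=telemetry.get_state();z.append(s['moment'][2]);p,d=cams.grab_frame('top')
cp=campose('top');px,P=cloud(cp,d)
s=telemetry.get_state();p,d=cams.grab_frame('wrist');cp=campose('wrist',s);px,P=cloud(cp,d)
b=rect(P[(P[:,2]>.095)&(P[:,2]<.112)&(P[:,0]>.40)&(P[:,0]<.55)&(abs(P[:,1]+.054)<.09)])
print('momz',np.round(z,3),'block',b[:3],'j6',s['joint_positions'][5],'t',s['time_s'])
hsv=cv2.cvtColor(p,cv2.COLOR_RGB2HSV);c=np.argwhere(cv2.inRange(hsv,(8,100,90),(28,255,255)))[:,::-1].astype(np.float32)
print('brass px rect',len(c),cv2.minAreaRect(c))
E
python3 m.py
python3 -m pendant '[[[0,0,0],[0,0,1.5],-1],[[0,0,0],[0,0,1.5],-1],[[0,0,0],[0,0,1.5],-1],[[0,0,0],[0,0,1.5],-1],[[0,0,0],[0,0,1.5],-1],[[0,0,0],[0,0,1.5],-1],[[0,0,0],[0,0,1],-1],[[0,0,0],[0,0,0],-1]]'; python3 m.py
```

```text
momz [0.403 0.319 0.354 0.308] block (array([479.3, -49.7]), array([ 92.6, 129.8]), 7.535966396331787) j6 0.4654825590684504 t 14.7
brass px rect 3708 ((314.5, 371.5), (197.0, 115.0), 90.0)
time_s: 15.75
tcp_pos: [0.476, -0.0193, 0.1331]
ee_rot: [0.0, 0.903, 0.429, -0.0]
wrist_force: [2.7, -5.5, 0.1]
finger_gap: 0.0122
finger_force: 55.0
momz [0.388 0.378 0.44  0.389] block (array([480. , -55.4]), array([ 92.7, 141.1]), 7.540494918823242) j6 0.6403684661899018 t 15.95
brass px rect 3661 ((314.5, 371.5), (197.0, 115.0), 90.0)
```

```bash
python3 -m pendant '[[[0,0,0],[0,0,1.5],-1],[[0,0,0],[0,0,1.5],-1],[[0,0,0],[0,0,1.5],-1],[[0,0,0],[0,0,1.5],-1],[[0,0,0],[0,0,0],-1],[[0,0,0],[0,0,0],-1],[[0,0,0],[0,0,0],-1],[[0,0,0],[0,0,0],-1]]'; python3 m.py
python3 -m pendant '[[[0,0,0],[0,0,0],-0.7],[[0,0,0],[0,0,0],-0.4],[[0,0,0],[0,0,0],0],[[0,0,0],[0,0,0],0.5],[[0,0,0],[0,0,0],0.5],[[0,0,0],[0,0,0],0.5],[[0,0,-0.02],[0,0,0],0.5],[[0,0,-0.03],[0,0,0],0.5]]'
python3 -m pendant '[[[0,0,-0.05],[0,0,0],0.5],[[0,0,-0.05],[0,0,0],0.5],[[0,0,-0.04],[0,0,0],0.5],[[0,0,0],[0,0,0],0.5],[[0,0,0],[0,0,0],0.5],[[0,0,0],[0,0,0],0.5],[[0,0,0],[0,0,0],0.5],[[0,0,0],[0,0,0],0.5]]'
python3 plug.py
python3 - <<'E'
from h import *
s=telemetry.get_state();p,d=cams.grab_frame('wrist');cp=campose('wrist',s);px,P=cloud(cp,d)
cv2.imwrite('pics/w6.png',p[:,:,::-1])
B=P[(P[:,2]>.09)&(P[:,2]<.115)&(P[:,0]>.40)&(P[:,0]<.57)&(abs(P[:,1]+.054)<.1)]
print(rect(B));A=np.c_[B[:,:2],np.ones(len(B))];print('tilt',np.linalg.lstsq(A,B[:,2],rcond=None)[0],np.median(B[:,2]))
E
```

```text
time_s: 17.0
tcp_pos: [0.476, -0.0193, 0.1331]
ee_rot: [0.0, 0.924, 0.381, -0.0]
wrist_force: [1.5, -5.0, 0.1]
finger_gap: 0.0124
finger_force: 55.0
momz [0.422 0.423 0.431 0.474] block (array([480.1, -55.4]), array([ 92.8, 141.1]), 7.494650840759277) j6 0.7450124944091993 t 17.2
brass px rect 3623 ((314.5, 371.0), (198.0, 115.0), 90.0)
time_s: 18.25
tcp_pos: [0.4753, -0.0191, 0.183]
ee_rot: [-0.0, 0.924, 0.381, -0.001]
wrist_force: [-0.8, 0.1, 1.1]
finger_gap: 0.0689
finger_force: 0.0
time_s: 19.25
tcp_pos: [0.4759, -0.0191, 0.3225]
ee_rot: [-0.0, 0.924, 0.381, -0.0]
wrist_force: [-0.2, -0.4, 0.2]
finger_gap: 0.0692
finger_force: 0.0
top 616 (array([475.4, -19.1]), array([45.8, 13.5]), 46.991634368896484, [[454.8999938964844, -31.200000762939453], [464.79998779296875, -40.400001525878906], [496.0, -6.900000095367432], [486.1000061035156, 2.299999952316284]]) 0.1412876008131204 PCA angle -126.29651884327815
tooly angle -45.16237502286366 0.7448928982817249 [ 0.4758577  -0.01911281  0.32251537]
shift tool [-1.84879972e-04 -1.77474776e-04  1.89515750e-01]
(array([480.1, -55.2]), array([ 92.4, 140.7]), 7.796176910400391, [[424.70001220703125, 8.199999809265137], [443.79998779296875, -131.1999969482422], [535.4000244140625, -118.5999984741211], [516.2999877929688, 20.700000762939453]])
tilt [-0.00075228  0.00299342  0.10225253] 0.10191274418090845
```

View pics/w6.png

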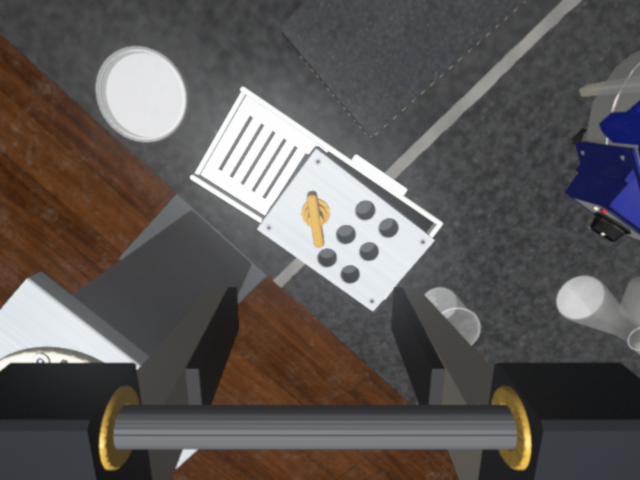

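```bash
python3 -c "
from bench import job_done
print(job_done())"
```

```text
the job is handed in; nothing more can be done
None
```

The block lies flat on the deck between the side walls, wells and plug up, turned about 4° by the plug torque; the plug is snug (an estimated 0.15–0.3 rad past where it stiffened) and released, the beaker and dish were not touched, and the job was handed in at about 19 s.

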